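# Open the battery lid of a portable radio

### The job

The yellow radio lies face down on its board with its battery compartment latched shut. Press the red release tab down with the fingertips until the grey battery lid springs up part way, then push the lid over with the fingers until it stands fully open by itself. Be gentle with the thin plastic, and leave the loose cell, the jar and the spool standing where they are: nothing has to be picked up.

Things in the scene. Friction and masses are not known exactly. Their poses are not given: they have to be found in the camera images.
- radio: Yellow plastic radio, 170 (x) by 230 (y) by 60 mm, face down and clamped on a fixed plywood board 240 by 300 by 10 mm; nothing of it can slide. Origin: centre of the board's underside, on the table. Its own +x points from the tab towards the lid's hinge, away from the robot to within 0.45 rad; z up. The back of the case (its upper face) is 70 mm above the table. Two wooden clamp blocks at its y = +-123 mm end at 50 mm height.
- tab_press (a point): Point to press, on top of the red release tab, 85 mm above the table: a plate 34 (radio x) by 40 (y) by 5 mm, 10 mm clear above the case, on the robot's side of the lid. Its outer end is 10.5 mm from this point towards -x, its pivoted end 23.5 mm and the shut lid's edge 31 mm towards +x. Pressed straight down here it takes about 4 N and 3 mm to free the lid, 6 N and 5.5 mm to its stop; it springs back.
- tab (a joint): Rotation of the tab in rad: 0 at rest, frees the lid at about 0.11, end stop at 0.22.
- lid_edge (a point): Middle of the lid's free edge (the edge beside the tab), in the middle of its thickness; moves with the lid. The lid is a grey plate 77 mm from hinge to this edge, 132 mm wide along the radio's y, 5 mm thick, 50 g, with five dark ribs on top.
- lid_hinge (a point): Middle of the lid's hinge axis, 72.5 mm above the table, which runs along the radio's y at its x = +45 mm; fixed to the radio.
- lid (a joint): Opening angle of the lid in rad: 0 shut and level, then the free edge rises and swings over towards the radio's +x. Once freed, a spring plunger under the lid lifts it to about 1.05 (well short of upright) and holds it there; from there it turns freely. Before upright (1.57) it falls back on the plunger; beyond upright it falls on to its stop at 2.0, which is fully open, and stays.
- cell_mid (a point): Loose battery cell standing on the table beside the board, black with a copper top, 33 mm diameter, 60 mm high; the point is its centre, 30 mm up. Not to be disturbed.
- jar_mid (a point): Small amber jar with a steel cap standing on the table beside the board, 48 mm diameter, 65 mm high; the point is its centre, 33 mm up. Not to be disturbed.
- spool_mid (a point): Blue wire spool standing on end on the table beside the board, 52 mm diameter, 40 mm high; the point is its centre, 20 mm up. Not to be disturbed.

How it is judged:
By the outcome, as a careful person would: the job done as asked, in the order asked, and still so for the second after the job is handed in, with the robot touching nothing.
It also fails if it takes over 38 s, if anything falls off the work surface, if the arm or the gripper's body presses on something with over 40 N, if the wrist force passes 120 N, or if a joint passes its speed limit or range.

### The arm

A 6-joint arm with a two-finger parallel gripper is mounted at the origin on the work surface. World frame = base frame: x ahead of the robot, y to its left, z up, the work surface at z = 0. Lengths are in mm, angles in rad, forces in N, time in s.
With the tool pointing down it reaches from about 250 to 725 mm from the base axis. Payload 4 kg.
Tool frame: the origin (TCP) lies at the very end of the fingers, on their centre line; the grasp point (between the pads) lies r.grip_point_offset behind it (r.grip_point_offset is the distance from the TCP to the grasp point, in mm); z points along the fingers, y is the direction in which the jaws open and shut (so a half turn about z gives the same grasp; the last joint's range is limited). The gripper opens to 85 mm and grips with 20 to 120 N. Pads are 22 mm wide; open, the fingers measure 114 mm over their backs; the gripper's body (76 mm by 85 mm) begins 54 mm behind the grasp point. The pads swing forward as they close: fully open they stand 13 mm farther back than shut.
Start: joints at [1.158, 0.241, 0.005, 1.335, 0, 1.571], TCP at [200.586, 458.001, 231.306] pointing down, gripper open.
Joint ranges: [-2.72, 2.72], [-1.05, 1.87], [-1.09, 1.28], [-1.99, 2.15], [-1.42, 1.44], [-3.14, 3.14]. Speed limits (rad/s): [2.79, 2.79, 3.14, 3.14, 3.14, 3.14].

### API

Orientations are given as [roll, pitch, yaw] about the fixed x, y, z axes, in that order (R = Rz(yaw) Ry(pitch) Rx(roll)).
In Python, from cell import r, vision, models gives the robot as it stands.
- The arm moves only by the tool arm_command, never from a script. Its argument "steps" is one flat list of numbers, 7 for each row, row after row: the turn, a rotation vector about the tool's x, y, z in degrees, then the shift along the tool's x, y, z in cm, then the opening, from 0 (shut) to 1 (fully open). In form: [rx, ry, rz, dx, dy, dz, grip, rx, ry, rz, dx, dy, dz, grip, ...]. A call has 1 to 10 rows; each row is the pose to reach, as a shift and turn from the pose measured when the call began, along the tool's axes at that moment; what a row does not reach only later rows make up. A row lasts 1/10 s, in which the tool goes at most 50 mm and 8.59 degrees, less where a joint would pass 70% of its speed; a pose out of reach is approached as far as the arm can. A call with a gripper value outside its range is refused whole. The fingers move at their own pace and stop on an object; "newtons" is the grip in N (left out, the last holds). Time passes only in rows, so rows that repeat a pose let the fingers close. It gives the time, the measured TCP pose, the force and the opening at its end, in the units of the state.
- r.read_state(): the state, without advancing time (a new reading comes with each control period).
- vision.capture(name): name is "scene" or "top" or "wrist"; returns a dict with "color" (384x512x3 uint8, red, green, blue), "K" (3x3 intrinsics, pixels), "R" (3x3) and "t" (3): a world point X has camera coordinates R X + t. Camera axes: x right, y down, z forward; pixel columns grow to the right and rows downward; lengths in mm; the calibration is good to about 2 mm. A picture is of the moment at which its call begins. There is no depth.
- r.job_done(): hands the job in, once; it reports no verdict.
Trained networks look in a picture, given as the dict that the camera call returned (one of the last four; its "shot" number tells which), for a name from the list of things; names that differ only in an ending like _2 or _b are one class to them, and where a whole thing is asked for, a point or a joint stands for the part that bears it (a point fixed in the world has none). Each returns a list of dicts, best first, with "confidence" (0 to 1); they miss things now and then, are a little off and sometimes report something else, mostly with a low value. They report only what shows in the picture. A call takes as long as a camera call.
- models.find_in(thing, picture): "point" ([x, y, z] in mm, in world coordinates, good to about 4 mm: the middle of the surface that is visible of it).
- models.masks_of(thing, picture): "pixels" (384x512 bool, what is visible of it).
- models.spot_point(thing, picture): "point" ([x, y, z] in mm, in world coordinates, good to about 4 mm: a listed point, or the origin of a listed thing).
The state is a dict: "time_s": time; "q": joint angles; "joint_velocities": joint speeds; "joint_efforts": joint torques, N m; "position": TCP position; "tcp_rot": TCP orientation; "contact_force": force on the tool from outside, world axes, zero at the start; "wrist_torque": the same for the moment, N m; "width": finger opening in mm.
Only numpy, scipy, OpenCV 4.12 (cv2) and the standard library are available. Lean on these libraries where they do the work, as an engineer would, in place of code of your own. Each camera call takes 0.05 s, during which the arm holds its last target.

## Working session

There is one attempt and no reset: what is moved stays moved. The work goes in short steps, Python scripts to look and compute and a tool call to move; the robot and the scene stay as the last step left them, time stands still between calls to the robot, and variables do not carry over. Pictures are saved under pics/ and viewed, and the job is handed in when it is done.

Besides the shell and the picture viewer there is one more tool, called after "Emit:" as a command line: name --argument value ..., lists and objects as JSON in quotes. arm_command: Moves the arm, as the interface text tells. Its arguments: {"type":"object","properties":{"steps":{"type":"array"},"newtons":{"type":"number"}},"required":["steps"]}

```bash
mkdir -p pics; ls; python3 - <<'E'
from cell import r, vision, models
import cv2,numpy as np
s=r.read_state(); print({k:np.round(v,3).tolist() for k,v in s.items()}, r.grip_point_offset)
for n in ["scene","top"]:
    p=vision.capture(n); cv2.imwrite(f"pics/{n}0.png",p["color"][:,:,::-1])
    for t in ["tab_press","lid_edge","lid_hinge","radio","cell_mid","jar_mid","spool_mid"]:
        try:
            print(n,t,[(np.round(d["point"],1).tolist(),round(d["confidence"],2)) for d in models.spot_point(t,p)][:2])
        except Exception as e: print(t,e)
E
```

```text
pics
{'time_s': 0.0, 'q': [1.158, 0.241, 0.004, 1.335, 0.0, 1.571], 'joint_velocities': [0.0, 0.002, -0.0, -0.001, -0.0, 0.0], 'joint_efforts': [-0.0, -37.232, 25.241, 0.017, -0.0, -0.0], 'position': [200.324, 457.447, 230.423], 'tcp_rot': [-3.14, -0.0, 2.729], 'contact_force': [0.732, 0.348, 0.068], 'wrist_torque': [-0.022, -0.032, -0.043], 'width': 85.445} 18.700000000000003
scene tab_press [([509.8, -84.1, 82.9], 0.46)]
scene lid_edge [([538.6, -71.2, 74.0], 0.83)]
scene lid_hinge [([609.6, -48.4, 74.5], 0.94)]
scene radio [([566.0, -60.6, -0.1], 0.9)]
scene cell_mid [([726.3, -4.8, 31.2], 0.94)]
scene jar_mid [([627.7, -254.9, 32.1], 0.74)]
scene spool_mid [([467.9, 147.9, 19.4], 0.82)]
top tab_press [([507.8, -78.1, 82.4], 0.61)]
top lid_edge [([542.1, -70.1, 69.2], 0.64)]
top lid_hinge [([612.5, -45.1, 68.9], 0.6)]
top radio [([564.9, -60.5, 1.5], 0.69)]
top cell_mid []
top jar_mid [([507.7, -79.4, 80.6], 0.69), ([629.0, -255.2, 33.6], 0.65)]
top spool_mid [([474.8, 141.4, 22.3], 0.9)]
```

View pics/scene0.png

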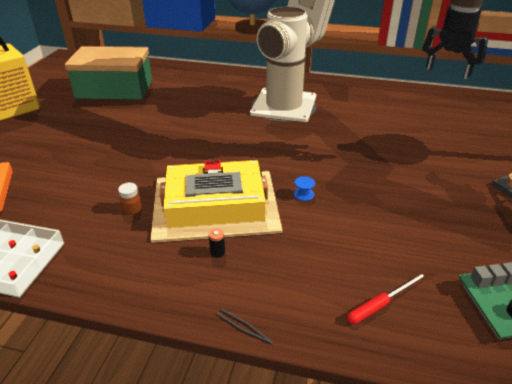

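View pics/top0.png

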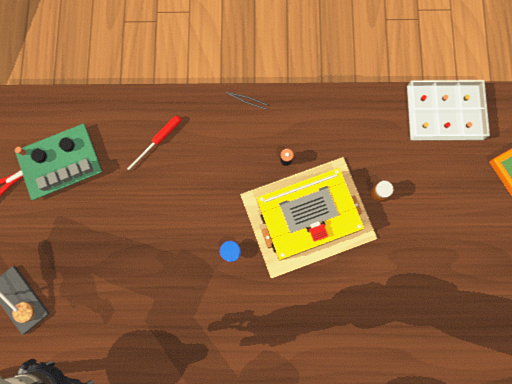

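```bash
cat > h.py <<'E'
import numpy as np,cv2
from scipy.spatial.transform import Rotation as Ro
from cell import r,vision,models
def ray(p,u,v,z):
    d=np.linalg.inv(p["K"])@np.array([u,v,1.]); R=np.array(p["R"]);t=np.array(p["t"])
    C=-R.T@t; D=R.T@d; return C+D*(z-C[2])/D[2]
def proj(p,X):
    c=np.array(p["R"])@np.array(X)+np.array(p["t"]); q=np.array(p["K"])@c; return q[:2]/q[2]
def rel(pos,yaw,pitch=0):
    s=r.read_state(); R0=Ro.from_euler('xyz',s["tcp_rot"])
    R1=Ro.from_euler('xyz',[np.pi,pitch,yaw]); 
    rv=(R0.inv()*R1).as_rotvec(degrees=True); d=R0.inv().apply(np.array(pos)-s["position"])/10
    return np.round(np.r_[rv,d],2)
def st():
    s=r.read_state(); print({k:np.round(s[k],3).tolist() for k in ["time_s","q","position","tcp_rot","contact_force","width"]})
E
python3 - <<'E'
from h import *
p=vision.capture("top")
im=p["color"].copy(); hsv=cv2.cvtColor(im,cv2.COLOR_RGB2HSV)
for t in ["radio","tab","lid"]:
    try:
        for m in models.masks_of(t,p)[:1]:
            k=m["pixels"].astype(np.uint8); rc=cv2.minAreaRect(cv2.findNonZero(k))
            b=cv2.boxPoints(rc); z={"radio":10,"tab":85,"lid":75}[t]
            W=np.array([ray(p,*c,z) for c in b]); print(t,m["confidence"],k.sum(),W[:,:2].round(1).tolist(),"mid",W.mean(0).round(1))
            e=W[1]-W[0]; f=W[2]-W[1]; print(np.hypot(*e[:2]),np.degrees(np.arctan2(e[1],e[0])),np.hypot(*f[:2]),np.degrees(np.arctan2(f[1],f[0])))
            im[k>0]=im[k>0]//2+[0,0,120]
    except Exception as e: print(t,e)
# red centroid
red=((hsv[...,0]<5)|(hsv[...,0]>175))&(hsv[...,1]>180)&(hsv[...,2]>90); ys,xs=np.nonzero(red); k=(abs(xs-318)<25)&(abs(ys-232)<25)
b=cv2.minAreaRect(np.c_[xs[k],ys[k]].astype(np.float32)); print(b)
print("red mid",ray(p,*b[0],85), [ray(p,*c,85)[:2].round(1).tolist() for c in cv2.boxPoints(b)])
cv2.imwrite("pics/crop.png",cv2.resize(im[140:290,220:420,::-1],None,fx=4,fy=4,interpolation=cv2.INTER_CUBIC))
cv2.imwrite("pics/crop2.png",cv2.resize(p["color"][140:290,220:420,::-1],None,fx=4,fy=4,interpolation=cv2.INTER_CUBIC))
E
```

```text
radio 0.57 9911 [[627.8, 126.7], [735.4, -163.9], [503.6, -237.5], [402.7, 44.1]] mid [567.4 -57.6  10. ]
309.8031813096314 -69.69224155090812 243.1871887173201 -162.37792106019157
tab 0.8 209 [[524.3, -50.8], [536.8, -88.7], [504.3, -98.6], [491.9, -60.9]] mid [514.4 -74.7  85. ]
39.94063042195454 -71.71190023420063 33.964498749753666 -163.04681583992172
lid 0.96 1527 [[586.7, 23.0], [632.7, -104.7], [558.1, -128.8], [513.0, -2.4]] mid [572.6 -53.2  75. ]
135.77668746232888 -70.20110887498723 78.40180635660012 -162.10375146938947
((317.8427734375, 231.79127502441406), (13.42581558227539, 15.220710754394531), 68.96248626708984)
red mid [515.45932787 -74.98789824  85.        ] [[524.4, -51.3], [538.1, -87.3], [506.5, -98.5], [493.0, -62.8]]
```

View pics/crop2.png

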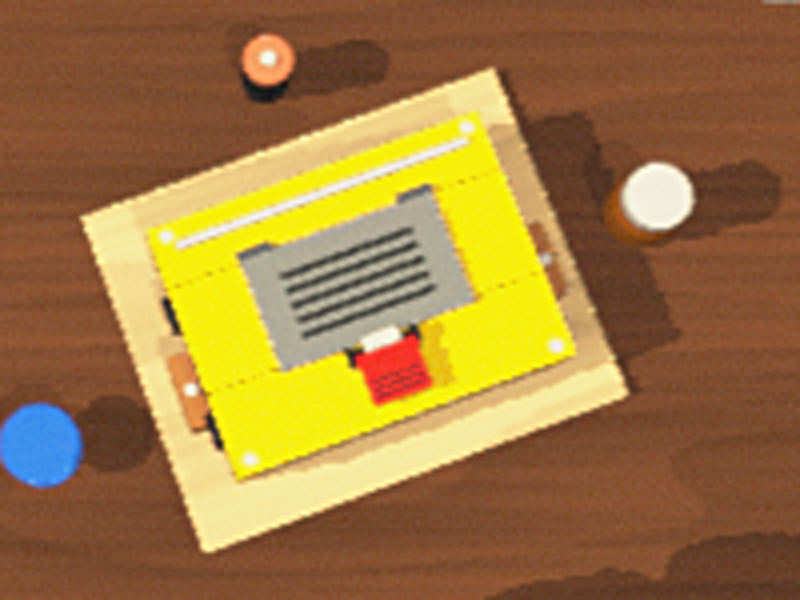

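```bash
python3 - <<'E'
from h import *
print(rel([507,-78,140],0.325+np.pi)); print(rel([507,-78,110],0.325+np.pi)); st()
E
```

```text
[ -0.    -0.   -42.27 -49.57 -36.8    9.13]
[ -0.    -0.   -42.27 -49.57 -36.8   12.13]
{'time_s': 1.0, 'q': [1.158, 0.241, 0.005, 1.335, 0.0, 1.571], 'position': [200.565, 457.986, 231.296], 'tcp_rot': [-3.142, -0.0, 2.729], 'contact_force': [0.279, -0.032, -0.621], 'width': 85.374}
```

Emit:
arm_command --steps '[0,0,-4,-3.8,-2.8,0,0,0,0,-8,-7.6,-5.7,0,0,0,0,-12,-11.4,-8.5,0,0,0,0,-16,-15.2,-11.3,0,0,0,0,-20,-19,-14.1,0,0,0,0,-24,-22.8,-17,0,0,0,0,-28,-26.6,-19.8,0,0,0,0,-32,-30.4,-22.6,0,0,0,0,-36,-34.2,-25.4,0,0,0,0,-40,-38,-28.2,0,0]' --newtons 20

```text
time_s: 2.0
position: [436.3, 45.4, 231.7]
tcp_rot: [3.142, 0.001, -2.854]
contact_force: [0.1, 1.0, -0.1]
width: -0.0
```

```bash
python3 - <<'E'
from h import *
print(rel([507,-78,120],0.325+np.pi)); st()
E
```

```text
[ -0.     0.06  -2.12  -3.26 -13.84  11.17]
{'time_s': 2.0, 'q': [0.103, 0.118, -0.145, 1.307, 0.0, -0.185], 'position': [436.29, 45.352, 231.652], 'tcp_rot': [3.142, 0.001, -2.854], 'contact_force': [0.11, 0.996, -0.145], 'width': -0.011}
```

Emit:
arm_command --steps '[0,0,-1,-0.8,-3.5,1,0,0,0,-2,-1.6,-7,3,0,0,0,-2.1,-2.4,-10.5,5.5,0,0,0,-2.1,-3.2,-13.8,8,0,0,0,-2.1,-3.26,-13.84,11.2,0,0,0,-2.1,-3.26,-13.84,12.2,0,0,0,-2.1,-3.26,-13.84,12.2,0,0,0,-2.1,-3.26,-13.84,12.2,0]'

```text
time_s: 2.8
position: [507.4, -77.5, 110.7]
tcp_rot: [-3.141, 0.002, -2.816]
contact_force: [1.3, 0.1, -0.1]
width: 0.3
```

```bash
python3 - <<'E'
from h import *
print(rel([507,-78,85],0.325+np.pi)); st()
p=vision.capture("top");cv2.imwrite("pics/t2.png",cv2.resize(p["color"][140:290,220:420,::-1],None,fx=4,fy=4,interpolation=cv2.INTER_CUBIC))
p=vision.capture("wrist");cv2.imwrite("pics/w2.png",p["color"][:,:,::-1])
print(proj(p,[508.8,-77.1,85]),[proj(p,[508.8+a*.947-b*.32,-77.1+a*.32+b*.947,85]).round() for a,b in [(-10.5,-20),(-10.5,20),(23.5,20),(23.5,-20)]])
E
```

```text
[-0.02  0.12  0.04  0.05 -0.03  2.57]
{'time_s': 2.8, 'q': [-0.152, 0.35, -0.172, 1.046, 0.001, -0.478], 'position': [507.362, -77.522, 110.734], 'tcp_rot': [-3.141, 0.002, -2.816], 'contact_force': [1.276, 0.066, -0.101], 'width': 0.274}
[251.05057519 224.88313679] [array([220., 210.]), array([282., 210.]), array([281., 257.]), array([222., 257.])]
```

View pics/w2.png

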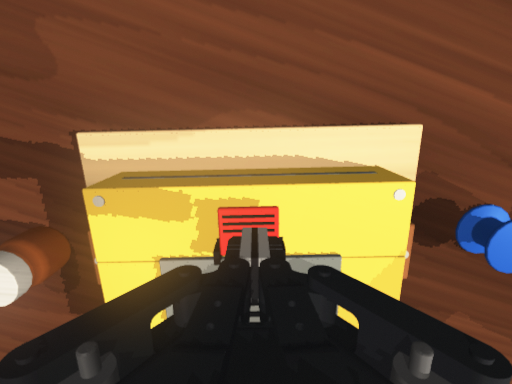

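Emit:
arm_command --steps '[0,0,0,0,0,1,0,0,0,0,0,1.8,0,0,0,0,0,2.2,0,0,0,0,0,2.3,0,0,0,0,0,2.4,0,0,0,0,0,2.5,0,0,0,0,0,2.6,0,0,0,0,0,2.65,0,0,0,0,0,2.65,0]'

```text
invalid input at $.steps: expected a multiple of 7 numbers
```

Emit:
arm_command --steps '[0,0,0,0,0,1,0,0,0,0,0,0,1.8,0,0,0,0,0,0,2.2,0,0,0,0,0,0,2.4,0,0,0,0,0,0,2.5,0,0,0,0,0,0,2.6,0,0,0,0,0,0,2.65,0,0,0,0,0,0,2.65,0]'

```text
time_s: 3.7
position: [508.4, -77.6, 85.2]
tcp_rot: [-3.14, 0.004, -2.816]
contact_force: [0.3, 0.2, -0.1]
width: -0.2
```

Emit:
arm_command --steps '[0,0,0,-0.05,0,0.05,0,0,0,0,-0.05,0,0.1,0,0,0,0,-0.05,0,0.15,0,0,0,0,-0.05,0,0.2,0,0,0,0,-0.05,0,0.2,0]'

```text
time_s: 4.2
position: [508.5, -77.7, 83.8]
tcp_rot: [-3.14, 0.004, -2.816]
contact_force: [-2.9, -0.5, 5.6]
width: -0.1
```

Emit:
arm_command --steps '[0,0,0,0,0,0.05,0,0,0,0,0,0,0.1,0,0,0,0,0,0,0.15,0,0,0,0,0,0,0.15,0]'

```text
time_s: 4.6
position: [508.3, -77.7, 83.1]
tcp_rot: [-3.139, 0.004, -2.816]
contact_force: [-2.9, -0.2, 6.9]
width: 0.4
```

```bash
python3 - <<'E'
from h import *
st()
p=vision.capture("scene");cv2.imwrite("pics/s3.png",cv2.resize(p["color"][120:270,120:320,::-1],None,fx=4,fy=4,interpolation=cv2.INTER_CUBIC))
E
```

```text
{'time_s': 4.6, 'q': [-0.152, 0.379, -0.21, 0.977, -0.0, -0.477], 'position': [508.32, -77.713, 83.102], 'tcp_rot': [-3.139, 0.004, -2.816], 'contact_force': [-2.91, -0.184, 6.937], 'width': 0.368}
```

View pics/s3.png

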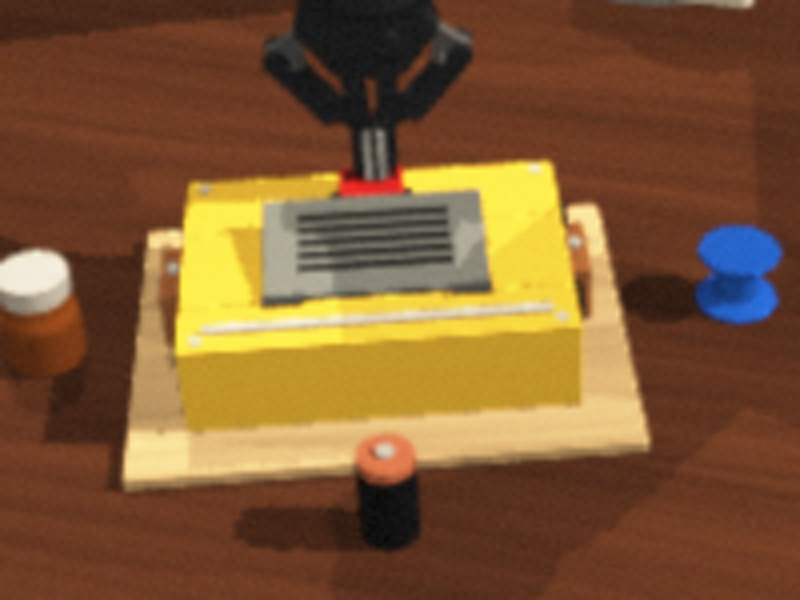

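Lid is still shut (grey plate flat at about (375,245)), and the closed fingers are on the red tab at (372,180). I'll press a little further.

Emit:
arm_command --steps '[0,0,0,0.05,0,0.05,0,0,0,0,0.05,0,0.1,0,0,0,0,0.05,0,0.15,0,0,0,0,0.05,0,0.15,0]'

```text
time_s: 5.05
position: [508.2, -77.8, 82.7]
tcp_rot: [-3.139, 0.005, -2.816]
contact_force: [-2.4, 2.2, 7.9]
width: 0.2
```

```bash
python3 - <<'E'
from h import *
st()
p=vision.capture("scene");cv2.imwrite("pics/s4.png",cv2.resize(p["color"][120:270,120:320,::-1],None,fx=3,fy=3,interpolation=cv2.INTER_CUBIC))
E
```

```text
{'time_s': 5.05, 'q': [-0.152, 0.379, -0.213, 0.974, 0.0, -0.478], 'position': [508.231, -77.79, 82.658], 'tcp_rot': [-3.139, 0.005, -2.816], 'contact_force': [-2.437, 2.166, 7.943], 'width': 0.188}
```

View pics/s4.png

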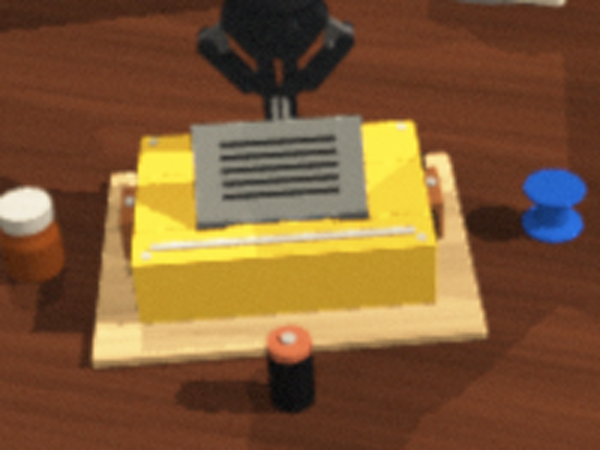

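The lid (grey, now rows 118–222) has sprung up. Next I lift off the tab.

Emit:
arm_command --steps '[0,0,0,0,0,-0.5,0,0,0,0,0,0,-1.5,0,0,0,0,0,0,-2.5,0,0,0,0,0,0,-3.4,0,0,0,0,0,0,-3.4,0,0,0,0,0,0,-3.4,0]'

```text
time_s: 5.7
position: [508.3, -77.8, 117.0]
tcp_rot: [-3.139, 0.006, -2.816]
contact_force: [0.5, -1.1, 1.0]
width: -0.1
```

```bash
python3 - <<'E'
from h import *
st()
p=vision.capture("scene");cv2.imwrite("pics/s5.png",cv2.resize(p["color"][120:270,120:320,::-1],None,fx=3,fy=3,interpolation=cv2.INTER_CUBIC))
for t in ["lid_edge","lid_hinge"]: print(t,[(np.round(d["point"],1).tolist(),round(d["confidence"],2)) for d in models.spot_point(t,p)][:2])
u=np.array([.947,.32,0]); T=np.array([508.8,-77.1,0])
for a in [0,.8,1.05,1.3]: 
    X=T+u*(108-77*np.cos(a)); X[2]=72.5+77*np.sin(a); print(a,X.round(1),proj(p,X).round(1))
print(rel(T+u*35+[0,0,116],.325+np.pi))
E
```

```text
{'time_s': 5.7, 'q': [-0.152, 0.342, -0.166, 1.056, 0.0, -0.478], 'position': [508.271, -77.808, 117.021], 'tcp_rot': [-3.139, 0.006, -2.816], 'contact_force': [0.54, -1.1, 1.037], 'width': -0.091}
lid_edge [([574.4, -60.2, 139.5], 0.57)]
lid_hinge [([609.7, -47.9, 73.9], 0.64)]
0 [538.2 -67.2  72.5] [213.9 173.2]
0.8 [560.3 -59.7 127.7] [212.7 159.6]
1.05 [574.8 -54.8 139.3] [212.4 159.1]
1.3 [591.6 -49.1 146.7] [212.3 160.6]
[-0.12  0.26  0.04 -3.63  0.02  0.03]
```

View pics/s5.png

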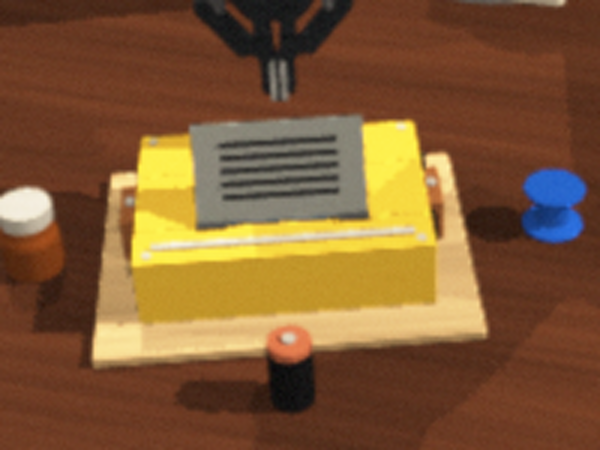

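Emit:
arm_command --steps '[0,0,0,-1,0,0,0,0,0,0,-2.5,0,0,0,0,0,0,-3.8,0,0,0,0,0,0,-4.5,0,0,0,0,0,0,-5,0,0,0,0,0,0,-5.4,0,0,0,0,0,0,-5.8,0,0,0,0,0,0,-6.2,0,0,0,0,0,0,-6.6,0,0,0,0,0,0,-7,0,0,0]'

```text
time_s: 6.85
position: [574.2, -55.3, 116.6]
tcp_rot: [-3.139, 0.005, -2.816]
contact_force: [0.4, 0.5, 0.1]
width: 0.0
```

```bash
python3 - <<'E'
from h import *
st()
p=vision.capture("scene");cv2.imwrite("pics/s6.png",cv2.resize(p["color"][120:270,120:320,::-1],None,fx=3,fy=3,interpolation=cv2.INTER_CUBIC))
E
```

```text
{'time_s': 6.85, 'q': [-0.096, 0.458, 0.012, 1.12, -0.0, -0.421], 'position': [574.17, -55.316, 116.609], 'tcp_rot': [-3.139, 0.005, -2.816], 'contact_force': [0.448, 0.478, 0.064], 'width': 0.025}
```

View pics/s6.png

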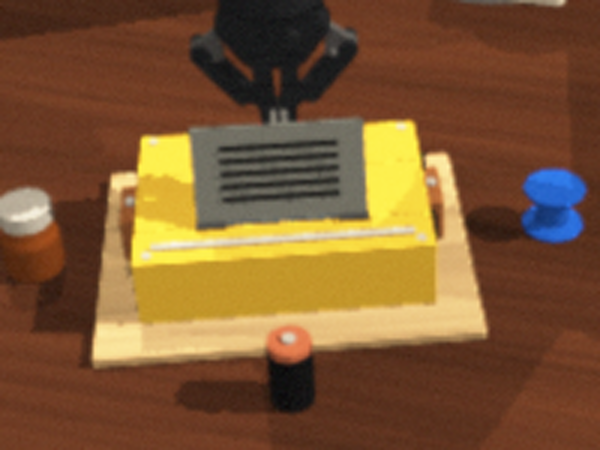

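The fingers are now behind the lid at (280,115), and it has tilted a little further and shaded darker. I keep pushing slowly past upright.

Emit:
arm_command --steps '[0,0,0,-0.4,0,0,0,0,0,0,-0.8,0,0,0,0,0,0,-1.2,0,0,0,0,0,0,-1.6,0,0,0,0,0,0,-2,0,0,0,0,0,0,-2.4,0,0,0,0,0,0,-2.8,0,0,0,0,0,0,-3.1,0,0,0,0,0,0,-3.4,0,0,0,0,0,0,-3.6,0,0,0]'

```text
time_s: 7.9
position: [609.2, -43.5, 116.8]
tcp_rot: [-3.139, 0.005, -2.816]
contact_force: [0.5, 0.3, 0.1]
width: 0.0
```

```bash
python3 - <<'E'
from h import *
st()
p=vision.capture("scene");cv2.imwrite("pics/s7.png",cv2.resize(p["color"][120:270,120:320,::-1],None,fx=3,fy=3,interpolation=cv2.INTER_CUBIC))
for t in ["lid_edge","lid_hinge"]: print(t,[(np.round(d["point"],1).tolist(),round(d["confidence"],2)) for d in models.spot_point(t,p)][:2])
E
```

```text
{'time_s': 7.9, 'q': [-0.071, 0.521, 0.116, 1.16, 0.0, -0.397], 'position': [609.247, -43.455, 116.817], 'tcp_rot': [-3.139, 0.005, -2.816], 'contact_force': [0.484, 0.318, 0.081], 'width': 0.001}
lid_edge [([640.8, -34.6, 144.6], 0.8)]
lid_hinge [([608.7, -50.0, 71.9], 0.88), ([640.3, -36.4, 145.0], 0.71)]
```

View pics/s7.png

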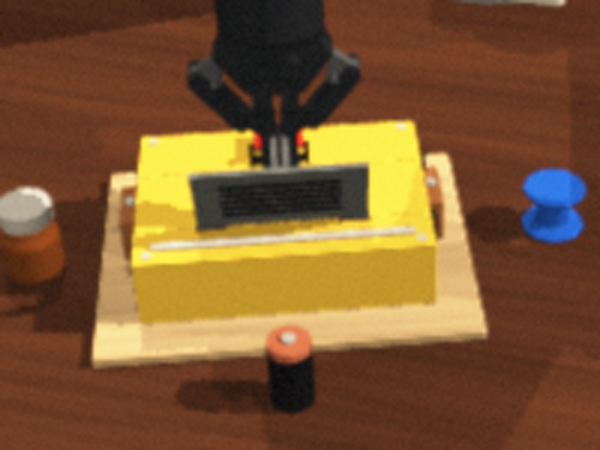

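The lid is past upright: its edge measures about 34 mm beyond the hinge at z≈145, which is about 2.0 rad. I retreat backwards and up.

Emit:
arm_command --steps '[0,0,0,1.5,0,0,0,0,0,0,3.5,0,0,0,0,0,0,6,0,-1,0,0,0,0,8.5,0,-4,0,0,0,0,10.5,0,-8,0,0,0,0,12.5,0,-11,0,0,0,0,14,0,-13,0,0,0,0,14,0,-13,0,0,0,0,14,0,-13,0]'

```text
time_s: 8.95
position: [475.8, -88.4, 246.4]
tcp_rot: [-3.139, 0.007, -2.816]
contact_force: [0.5, 0.3, -0.5]
width: 0.3
```

```bash
python3 - <<'E'
from h import *
st()
p=vision.capture("scene");cv2.imwrite("pics/s8.png",cv2.resize(p["color"][120:270,120:320,::-1],None,fx=3,fy=3,interpolation=cv2.INTER_CUBIC))
for t in ["lid_edge","lid_hinge","tab_press","cell_mid","jar_mid","spool_mid"]: print(t,[(np.round(d["point"],1).tolist(),round(d["confidence"],2)) for d in models.spot_point(t,p)][:2])
E
```

```text
{'time_s': 8.95, 'q': [-0.184, 0.197, -0.012, 1.355, 0.001, -0.51], 'position': [475.824, -88.449, 246.395], 'tcp_rot': [-3.139, 0.007, -2.816], 'contact_force': [0.515, 0.281, -0.536], 'width': 0.256}
lid_edge [([639.9, -35.1, 143.4], 0.63), ([506.1, -80.6, 82.7], 0.51)]
lid_hinge [([607.3, -50.1, 71.3], 0.58)]
tab_press [([507.8, -82.2, 80.8], 0.45)]
cell_mid [([728.4, -3.1, 27.9], 0.61)]
jar_mid [([630.7, -254.4, 32.7], 0.86)]
spool_mid [([467.9, 145.8, 22.1], 0.78)]
```

View pics/s8.png

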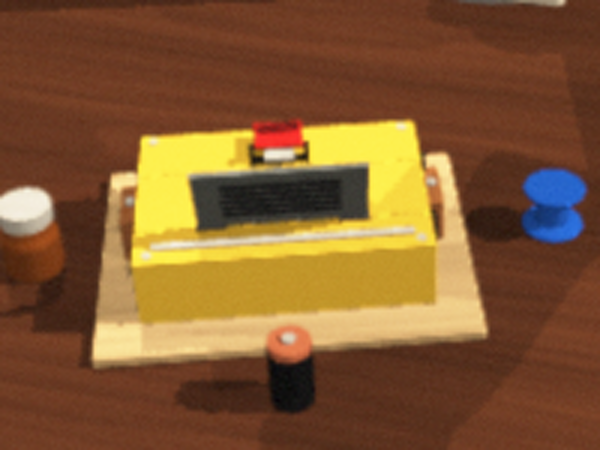

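The lid stands open on its own (280,195), the robot is clear, and the cell, jar and spool stand where they were.

```bash
python3 -c "
from cell import r
print(r.job_done())"
```

```text
the job is handed in; nothing more can be done
None
```

The lid is fully open and stands by itself, and I handed the job in at about 9 s of the 38 s allowed.

- **Tab:** I pressed the red tab with the closed fingertips until the lid sprang up. The last upward reading was about 8 N. That is more than the 4 N you gave, probably because the flat fingertips bear nearer the pivot than the press point.
- **Lid:** I pushed it slowly past upright from behind and it fell onto its stop. The readings taken between moves showed almost no force. After I backed the arm off, its edge measured about 34 mm beyond the hinge at z≈143, which is about 2.0 rad.
- **Surroundings:** The cell, jar and spool measured within about 5 mm of their first positions. That is close to the networks' error, and the picture shows all three standing.
- **Arm:** It was clear of everything, at z≈246.

One odd result: in the last picture the network also reported a second `lid_edge`, with lower confidence, at the tab. It is a false detection and the picture contradicts it.

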